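Load two cells into the leaning tube magazine of a battery tester and close its shutter

TASK

Load the two blue battery cells end to end into the leaning tube of the battery tester, button ends up, one resting on the other at the bottom, then push the red shutter fully shut over the tube's mouth. Leave the orange cell in its rack, do not disturb the phone, mouse or charger, and let go of everything.

Things in the scene. Friction and masses are not known exactly. Their poses are not given: they have to be found in the camera images.
- cell_a_mid (a point): Centre (half-way up) of a blue cylindrical battery cell, 26 mm diameter, 50 mm tall over all (48 mm body plus a 9 mm wide, 2 mm high steel button on its top), about 80 g. Its z axis runs along the cell towards the button. It starts upright, button up, in a well of the rack.
- cell_b_mid (a point): Centre of the second blue cell, identical to the first.
- cell_x_mid (a point): Centre of the orange cell, same size, standing in the same rack; it is a reject and stays there.
- rack: Fixed grey rack, 52 (its x) x 185 (its y) x 18 mm high, with three round wells 30 mm wide, 12 mm deep in a row along y at -65, 0 and +65 mm; well floors lie 6 mm above the bench, so a cell stands 38 mm out of the rack. The cells may be in any wells. Origin: centre of its underside.
- tube: Fixed aluminium tube leaning 35 degrees from vertical, mouth towards the robot. Origin: on the tube's axis, at its inner floor. z runs up the axis to the mouth, y is level, x points out of the upper side (a 12 mm viewing slot there), away from the robot. Eight-sided bore, 30 mm across flats, 36 mm outside, straight to z = 104 mm, then flared to 41 mm across at z = 116 mm.
- tube_low (a point): Point on the tube's axis 25 mm above its floor: where the centre of the first cell comes to rest (a cell lies on the bore's lower side, so up to 2 mm off the axis).
- tube_high (a point): Point on the tube's axis 75 mm above its floor: where the centre of the second cell comes to rest.
- tube_mouth (a point): Centre of the flared mouth, z = 116 mm. A 16 mm wide loading tongue continues the bore's lower side (inner face x = -15 mm) to z = 153 mm: a cell let go along it, lower end just past the flare, slides down by itself. Shutter guide bars stand at y = +-27 mm, x = 18 to 80 mm, z = 114 to 126 mm; fingers closing along y clear bars and tongue.
- shutter (a joint): Slide of the red shutter, 0 (open, near edge 32 mm from the tube's axis) to 0.045 m (fully shut, at its stop). It starts 0 to 8 mm closed, slides along the tube's -x (down, towards the robot) against about 2 N of friction and stays where it is left.
- shutter_tab (a point): Middle of the outer face of the shutter's upright tab, the face to push; it looks along the tube's +x. The shutter is a red plate 41 x 46 x 4 mm across the tube at its z = 120 to 124 mm; the tab stands on its outer end, 34 mm wide (along y), 5 mm thick, up to z = 146 mm. The point is at the tube's z = 135 mm.
- charger: Loose round black wireless charging pad, 88 mm wide, 11 mm high. Origin: centre of its underside. Bystander.
- mouse: Loose black computer mouse, 105 x 60 x 34 mm. Origin: centre of its underside. Bystander.
- phone: Loose opened black phone lying flat, 73 (its x) x 148 (its y) x 8 mm. Origin: centre of its underside. Bystander.
Things that resemble listed ones, but are neither listed nor needed, are in the scene too. Leave any pink look-alike of the part that bears cell_a_mid alone.

How it is judged (in metres and radians):
On the way, in this order (a step that is already met when the one before it is completed fails the run):
1. one blue cell rests on the tube's floor, button up (((distance between cell_a_mid and tube_low below 0.009 m and angle between cell_a_mid's own z axis and vertical below 0.85 rad) or (distance between cell_b_mid and tube_low below 0.009 m and angle between cell_b_mid's own z axis and vertical below 0.85 rad)) and linear speed of each of cell_a, cell_b below 0.02 m/s), for 0.2 s.
2. the other blue cell rests on top of it, button up, with the shutter still open ((((distance between cell_a_mid and tube_low below 0.009 m and angle between cell_a_mid's own z axis and vertical below 0.85 rad) and (distance between cell_b_mid and tube_high below 0.009 m and angle between cell_b_mid's own z axis and vertical below 0.85 rad)) or ((distance between cell_b_mid and tube_low below 0.009 m and angle between cell_b_mid's own z axis and vertical below 0.85 rad) and (distance between cell_a_mid and tube_high below 0.009 m and angle between cell_a_mid's own z axis and vertical below 0.85 rad))) and linear speed of each of cell_a, cell_b below 0.02 m/s and value of joint shutter below 0.03 m), for 0.2 s.
3. the shutter is pushed fully shut ((((distance between cell_a_mid and tube_low below 0.009 m and angle between cell_a_mid's own z axis and vertical below 0.85 rad) and (distance between cell_b_mid and tube_high below 0.009 m and angle between cell_b_mid's own z axis and vertical below 0.85 rad)) or ((distance between cell_b_mid and tube_low below 0.009 m and angle between cell_b_mid's own z axis and vertical below 0.85 rad) and (distance between cell_a_mid and tube_high below 0.009 m and angle between cell_a_mid's own z axis and vertical below 0.85 rad))) and value of joint shutter above 0.04 m), for 0.2 s.
At the end, for the whole second after the job is handed in: Both blue cells are at rest in the tube, button ends up, one's centre within 9 mm of the lower resting point and the other's within 9 mm of the upper one; the shutter is at least 40 mm closed; the orange cell is within 15 mm and the phone, mouse and charger within 20 mm of where they began (all of step 3 and linear speed of each of cell_a, cell_b below 0.02 m/s and distance of cell_x_mid from where it was at the start of the episode below 0.015 m and distance of each of charger, mouse, phone from where it was at the start of the episode below 0.02 m); the robot touches nothing.
It fails at once if the orange cell is moved 15 mm or more from its place (distance of cell_x_mid from where it was at the start of the episode above 0.015 m).
It fails at once if the phone, mouse or charger is moved 20 mm or more (distance of any of charger, mouse, phone from where it was at the start of the episode above 0.02 m).
It also fails if it takes over 61 s, if anything falls off the work surface, if the arm or the gripper's body presses on something with over 40 N, if the wrist force passes 120 N, or if a joint passes its speed limit or range.

ROBOT

A 6-joint arm with a two-finger parallel gripper is mounted at the origin on the work surface. World frame = base frame: x ahead of the robot, y to its left, z up, the work surface at z = 0. Lengths are in mm, angles in rad, forces in N, time in s.
With the tool pointing down it reaches from about 350 to 950 mm from the base axis. Payload 17.4 kg.
Tool frame: the origin (TCP) lies on the front face of the gripper's body, between the roots of the fingers; the fingertips stand 84 mm ahead of it and the grasp point (between the pads) lies 65 mm ahead of it; z points along the fingers, y is the line along which they close (so a half turn about z gives the same grasp; the last joint's range is limited). The gripper opens to 93 mm and grips with 3 to 60 N. Pads are 15 mm wide; open, the fingers measure 128 mm over their backs; the gripper's body (75 mm by 188 mm) begins 65 mm behind the grasp point.
Start: joints at [-1.269, 0.116, 1.442, -0, 1.584, -0.038], TCP at [224.968, -636.414, 302.746] pointing down, gripper open.
Joint ranges: [-2.83, 2.83], [-0.83, 2.19], [0.07, 2.5], [-1.14, 4.28], [0.01, 3], [-2.97, 2.97]. Speed limits (rad/s): [1.89, 1.89, 2.22, 3.14, 3.14, 3.14].

INTERFACE

Orientations are given as a 3x3 rotation matrix whose columns are the frame's x, y, z axes.
In Python, from bench import move_ptp, move_l, movej, command_gripper, dwell, ik, state, read_camera, camera_info, IKError, hand_in, silhouettes, spot_point gives the robot as it stands. Calls block until the motion is done:
- move_ptp(position, orientation): joint-space move of the TCP to a pose.
- move_l(position, ori=None, velocity=150, guard=None): straight line of the TCP; ori=None keeps the orientation; velocity is the mean speed in mm/s. With guard (N) it stops when the force on the tool has changed by that much, and returns True; else False.
- movej(angles): joint-space move.
- command_gripper(opening): finger opening in mm; the grip force is fixed at half the most; returns when the fingers have stopped.
- dwell(seconds).
- ik(position, orientation): joint angles nearest the present ones, or None.
- state(): the state.
- read_camera(name): name is "scene" or "top"; returns the picture (480x640x3 uint8, red, green, blue); there is no depth.
- camera_info(name): a dict with "mtx" (3x3 intrinsics, pixels), "position" and "rotation" of the camera in the world. Camera axes: x right, y up, looking along -z (the intrinsics and any distortion apply to the point x, -y, -z); pixel columns grow to the right and rows downward; lengths in mm; the calibration is good to about 2 mm. A picture is of the moment at which its call begins. camera_info takes no time and is no camera call.
A pose or a line that the arm cannot do raises IKError and nothing moves.
- hand_in(): hands the job in; it is judged then, once.
Trained networks look in the newest picture that a camera, given by its name, has taken for a name from the list of things; names that differ only in an ending like _2 or _b are one class to them, and where a whole thing is asked for, a point or a joint stands for the part that bears it (a point fixed in the world has none). Each returns a list of dicts, best first, with "conf" (0 to 1); they miss things now and then, are a little off and sometimes report something else, mostly with a low value. They report only what shows in the picture. A call takes as long as a camera call. They do not tell look-alikes from the thing itself.
- silhouettes(target, camera): "mask" (480x640 bool, what is visible of it) and "rect" ([centre column, centre row, width, height] as shares, 0 to 1, of the picture: columns of its width, rows of its height, round what is visible of it).
- spot_point(target, camera): "xy" ([column, row] as shares, 0 to 1, of the picture: columns of its width, rows of its height: a listed point, or the origin of a listed thing).
The state is a dict: "clock": time; "joints": joint angles; "joint_vel": joint speeds; "joint_torque": joint torques, N m; "ee_pos": TCP position; "tcp_rot": TCP orientation; "ft_force": force on the tool from outside, world axes, zero at the start; "torque": the same for the moment, N m; "width": finger opening in mm; "grasp_force": force on a finger pad.
Only numpy, scipy, OpenCV 4.12 (cv2) and the standard library are available. Lean on these libraries where they do the work, as an engineer would, in place of code of your own. Each camera call takes 0.05 s, during which the arm holds its last target. There are 200 camera calls.

## Working session

There is one attempt and no reset: what is moved stays moved. The work goes in short steps, each a Python script; the robot and the scene stay as the last script left them, time stands still between calls to the robot, and variables do not carry over. Pictures are saved under pics/ and viewed, at most 10 in all, crops included, and the job is handed in when it is done.

```bash
ls; mkdir -p pics
python3 - <<'E'
from bench import *
import cv2,numpy as np
for n in("scene","top"):
    im=read_camera(n); cv2.imwrite(f"pics/{n}0.png",im[:,:,::-1])
    print(n,camera_info(n))
    for t in("cell_a_mid","cell_x_mid","rack","tube","tube_low","tube_high","tube_mouth","shutter_tab","charger","mouse","phone"):
        print(t,[(np.round(np.array(d["xy"])*[640,480],1).tolist(),round(d["conf"],2)) for d in spot_point(t,n)])
print(state()["clock"])
E
```

```text
pics
scene {'mtx': array([[443.96233196,   0.        , 316.73936737],
       [  0.        , 443.96233196, 239.71021086],
       [  0.        ,   0.        ,   1.        ]]), 'position': array([1012.51798908,  451.50811467,  688.16982668]), 'rotation': array([[-0.64686616, -0.53080032,  0.54755382],
       [ 0.76246002, -0.46408781,  0.45086275],
       [ 0.01479496,  0.70913576,  0.70491672]])}
cell_a_mid [([405.8, 315.8], 0.69), ([451.3, 307.8], 0.59)]
cell_x_mid [([341.6, 277.9], 0.83)]
rack [([372.3, 303.7], 0.88)]
tube [([373.2, 302.1], 0.74), ([201.2, 221.7], 0.64)]
tube_low [([206.2, 210.5], 0.8), ([221.6, 174.0], 0.28), ([344.9, 277.2], 0.16)]
tube_high [([216.1, 193.1], 0.57)]
tube_mouth [([220.5, 174.4], 0.8)]
shutter_tab [([193.1, 157.8], 0.61)]
charger [([207.4, 311.5], 0.83), ([207.1, 211.8], 0.71)]
mouse [([210.0, 308.5], 0.74), ([480.3, 368.2], 0.58)]
phone [([348.8, 220.1], 0.66), ([344.4, 275.5], 0.58)]
top {'mtx': array([[453.55422799,   0.        , 322.50458612],
       [  0.        , 453.55422799, 241.7331044 ],
       [  0.        ,   0.        ,   1.        ]]), 'position': array([ 497.63450631,  101.08958405, 1014.25601211]), 'rotation': array([[ 2.05032662e-02,  9.96064591e-01, -8.62261364e-02],
       [-9.99789774e-01,  2.04133393e-02, -1.92460707e-03],
       [-1.56869575e-04,  8.62474702e-02,  9.96273732e-01]])}
cell_a_mid [([220.6, 286.4], 0.73), ([243.3, 254.4], 0.59)]
cell_x_mid [([304.4, 257.8], 0.59)]
rack [([278.2, 257.9], 0.64)]
tube [([458.9, 220.9], 0.61)]
tube_low [([461.9, 237.4], 0.67), ([460.2, 222.2], 0.61)]
tube_high [([459.7, 237.5], 0.86), ([276.4, 259.0], 0.67)]
tube_mouth [([464.5, 248.4], 0.89), ([273.4, 255.0], 0.45)]
shutter_tab [([478.9, 221.6], 0.72)]
charger [([378.9, 170.2], 0.92), ([462.4, 223.0], 0.52)]
mouse [([181.3, 266.6], 0.76), ([459.4, 222.8], 0.19)]
phone [([362.3, 337.7], 0.61)]
1.2
```

View pics/scene0.png

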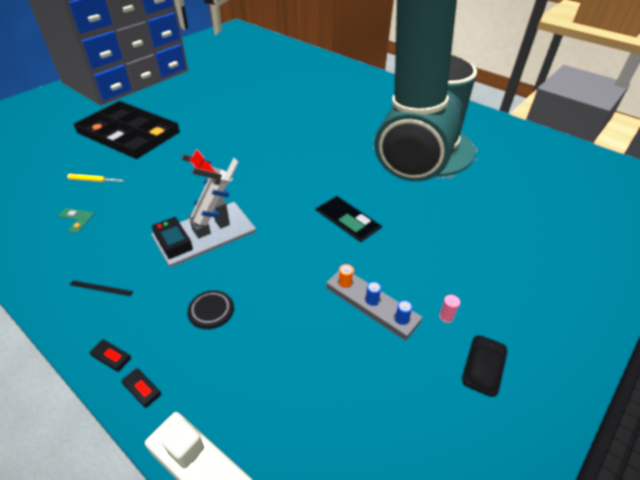

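View pics/top0.png

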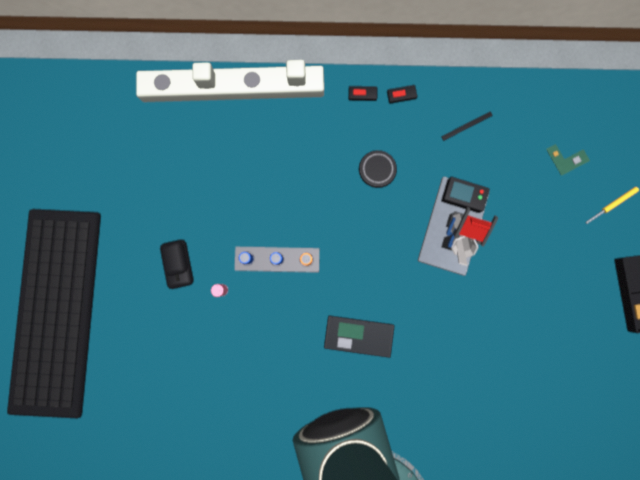

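Candidates, top view: blue cells at (246,258) and (276,258); the orange reject at (306,259); the pink look-alike at (219,290), which stands outside the rack. I'll take the two blue ones. Next I fit rack and tube models to both views.

```bash
cat > h.py <<'E'
from bench import *
import cv2,numpy as np
from scipy.optimize import least_squares
from scipy.spatial.transform import Rotation as Ro
CI={n:camera_info(n) for n in("scene","top")}
def proj(P,n):
    c=CI[n]; p=(np.atleast_2d(P)-c["position"])@c["rotation"]; p=p*[1,-1,-1]
    u=p@c["mtx"].T; return u[:,:2]/u[:,2:]
def tubeR(yaw):  # yaw = heading of horizontal part of x axis
    return Ro.from_euler("z",yaw).as_matrix()@np.array([[np.cos(.6109),0,-np.sin(.6109)],[0,1,0],[np.sin(.6109),0,np.cos(.6109)]])
def tp(v,pts): return v[:3]+np.atleast_2d(pts)@tubeR(v[3]).T
E
cat > fit.py <<'E'
from h import *
import json
names=("cell_a_mid","cell_x_mid","rack","tube","tube_low","tube_high","tube_mouth","shutter_tab")
obs={}
for k in range(3):
  for n in("scene","top"):
    read_camera(n)
    for t in names:
        for d in spot_point(t,n): obs.setdefault((t,n),[]).append((np.array(d["xy"])*[640,480],d["conf"]))
ref={("tube","scene"):(201,222),("tube_low","scene"):(206,210),("tube_high","scene"):(216,193),("tube_mouth","scene"):(220,174),("shutter_tab","scene"):(193,158),
("tube","top"):(459,221),("tube_low","top"):(462,237),("tube_high","top"):(460,238),("tube_mouth","top"):(464,248),("shutter_tab","top"):(479,221),
("cell_x_mid","scene"):(342,278),("cell_x_mid","top"):(305,258),("rack","scene"):(372,303),("rack","top"):(278,258)}
med={}
for k,r in ref.items():
    a=[p for p,c in obs.get(k,[]) if np.hypot(*(p-r))<16]
    if a: med[k]=np.median(a,0); print(k,med[k].round(1),len(a),np.ptp(a,axis=0).round(1))
for n in("scene","top"): print("cells",n,[p.round(1).tolist() for p,c in obs[("cell_a_mid",n)]])
Z={"tube":0,"tube_low":25,"tube_high":75,"tube_mouth":116}
def res(v):
    o=[]
    for (t,n),m in med.items():
        if t in Z: P=tp(v,[0,0,Z[t]])
        elif t=="shutter_tab": P=tp(v,[v[4],0,135])
        else: continue
        o+=list((proj(P,n)-m).ravel())
    return o
s=least_squares(res,[520,-200,40,0.2,75],loss="soft_l1"); print(s.x.round(3),np.round(s.fun,1),np.sqrt(np.diag(np.linalg.inv(s.jac.T@s.jac))).round(2))
np.save("tube.npy",s.x)
for n in("scene","top"):
    im=read_camera(n); hsv=cv2.cvtColor(im,cv2.COLOR_RGB2HSV); np.save(n+".npy",im)
    c=proj(tp(s.x,[0,0,70]),n)[0].astype(int); x0,y0=c-50
    cr=cv2.resize(im[y0:y0+100,x0:x0+100],None,fx=6,fy=6,interpolation=cv2.INTER_CUBIC)
    def dr(P,col):
        for p in (proj(P,n)-[x0,y0]+.5)*6: cv2.circle(cr,tuple(int(q) for q in p),3,col,-1)
    dr(tp(s.x,[[0,0,z] for z in(0,25,75,116)]),(255,255,0)); dr(tp(s.x,[s.x[4],0,135]),(0,255,0))
    a=np.arange(0,6.28,.4); dr(tp(s.x,np.c_[20.5*np.cos(a),20.5*np.sin(a),a*0+116]),(255,0,255))
    dr(tp(s.x,[[-15,-8,153],[-15,8,153]]),(0,255,255)); dr(tp(s.x,[[x,y,126] for x in(18,80) for y in(-27,27)]),(255,128,0))
    cv2.imwrite(f"pics/t_{n}.png",cr[:,:,::-1])
E
python3 fit.py
python3 - <<'E'
import cv2
a=cv2.imread('pics/t_scene.png');b=cv2.imread('pics/t_top.png')
import numpy as np
cv2.imwrite('pics/t2.png',cv2.resize(np.hstack([a,b]),(800,400),interpolation=cv2.INTER_AREA))
E
```

```text
('tube', 'scene') [200.  219.7] 3 [2.7 4.6]
('tube_low', 'scene') [208.2 212.2] 3 [1.1 1.6]
('tube_high', 'scene') [215.2 190.7] 3 [2.8 1.5]
('tube_mouth', 'scene') [219.8 174.6] 3 [1.7 0.4]
('shutter_tab', 'scene') [194.9 157.3] 3 [2.5 2.8]
('tube', 'top') [461.7 223.8] 3 [1.3 3.3]
('tube_low', 'top') [460.7 226.5] 4 [ 8.9 19.4]
('tube_high', 'top') [462.  236.8] 3 [0.9 1.8]
('tube_mouth', 'top') [466.7 245.4] 3 [2.6 1.8]
('shutter_tab', 'top') [481.6 223.4] 3 [1.3 6.2]
('cell_x_mid', 'scene') [344.7 275.1] 3 [2.4 1.8]
('cell_x_mid', 'top') [305.7 258.3] 3 [0.7 1.2]
('rack', 'scene') [372.2 303.4] 3 [3.4 2.5]
('rack', 'top') [279.  256.3] 3 [1.2 2.9]
cells scene [[401.6, 317.6], [450.4, 308.6], [346.9, 275.2], [448.0, 309.2], [404.2, 315.0], [207.7, 308.9], [447.4, 311.0], [404.8, 314.5], [219.0, 173.5], [213.5, 187.3]]
cells top [[245.6, 256.9], [220.5, 287.9], [219.3, 285.1], [243.9, 256.4], [216.3, 287.7], [276.4, 256.1]]
[ 630.456 -193.46    40.689  -31.717   69.208] [-1.3  0.1 -4.7 -1.9 -2.   0.1  1.6 -0.3  0.6  1.1 -1.7 -1.6  0.3  0.8
  1.   1.5 -1.9  2.7 -0.1 -1.2] [1.78 2.04 2.3  0.06 2.79]
```

View pics/t2.png

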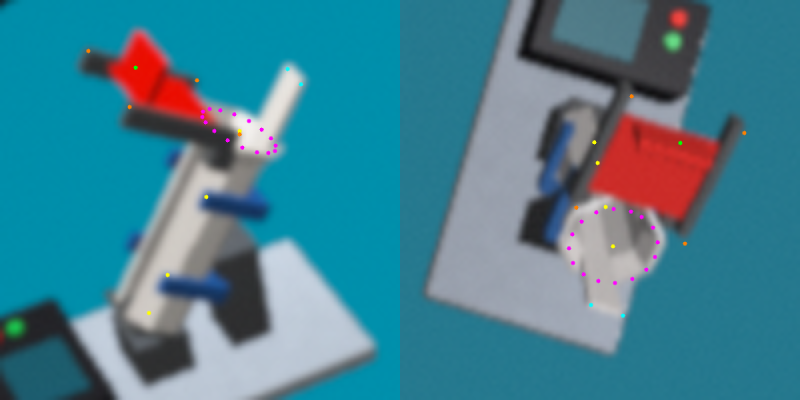

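Both crops show the model overlay within about 1–2 px: mouth ring at (240,133) in the scene crop and (612,243) in the top crop. I'll refine the tube with a few hand-picked features and fit the cells by colour silhouette.

```bash
cat > fit2.py <<'E'
from h import *
v0=np.load("tube.npy"); v0[3]+=10*np.pi
o={n:(proj(tp(np.load("tube.npy"),[0,0,70]),n)[0].astype(int)-50) for n in CI}
picks=[("top",(612,243),[0,0,116]),("top",(606,312),[-15,0,153]),("top",(627,86),[80,27,126]),("top",(739,118),[80,-27,126]),
("scene",(244,132),[0,0,116]),("scene",(297,71),[-15,0,153]),("scene",(86,56),[80,-27,126]),("scene",(127,111),[80,27,126])]
nn=[("scene",(200,219.7),0),("scene",(208.2,212.2),25),("scene",(215.2,190.7),75),("top",(461.7,223.8),0),("top",(462,236.8),75)]
def res(v):
    r=[(proj(tp(v,P),n)[0]-(np.array(p)/4+o[n]-.5)) for n,p,P in picks]
    r+=[.5*(proj(tp(v,[0,0,z]),n)[0]-p) for n,p,z in nn]
    return np.ravel(r)
s=least_squares(res,v0[:4],loss="soft_l1"); print(s.x.round(3),res(s.x).reshape(-1,2).round(1).tolist())
# tab x from network points
m={"scene":(194.9,157.3),"top":(481.6,223.4)}
q=least_squares(lambda a:np.ravel([proj(tp(s.x,[a[0],0,135]),n)[0]-m[n] for n in m]),[70]); print("tab",q.x,q.fun)
np.save("tube2.npy",np.r_[s.x,q.x])
a=np.linspace(0,6.28,40)[:-1]
def hull(xy,n,r=13,z=(18,54)):
    P=np.vstack([np.c_[xy[0]+r*np.cos(a),xy[1]+r*np.sin(a),a*0+h] for h in z]); return cv2.convexHull(proj(P,n).astype(np.float32))
def cen(h): M=cv2.moments(h); return np.array([M["m10"],M["m01"]])/M["m00"],M["m00"]
cols={"blue":((105,120,60),(130,255,255)),"orange":((8,120,80),(22,255,255))}
det={}
for n in CI:
    im=np.load(n+".npy"); hsv=cv2.cvtColor(im,cv2.COLOR_RGB2HSV)
    for c,(lo,hi) in cols.items():
        k,lab,st,ce=cv2.connectedComponentsWithStats(cv2.inRange(hsv,lo,hi))
        for i in range(1,k):
            if st[i,4]<25: continue
            ys,xs=np.where(lab==i)
            h=cv2.convexHull(np.c_[xs,ys].astype(np.float32)); p,A=cen(h)
            box=(330,260,425,330) if n=="scene" else (232,243,325,275)
            if box[0]<p[0]<box[2] and box[1]<p[1]<box[3]: det.setdefault((c,n),[]).append(p); print(c,n,p.round(1),A)
L={}
for c in cols:
    A=sorted(det[(c,"scene")],key=lambda p:-p[0]); B=sorted(det[(c,"top")],key=lambda p:p[0])
    for i,(p,q) in enumerate(zip(A,B)):
        f=least_squares(lambda w:np.r_[cen(hull(w,"scene"))[0]-p,cen(hull(w,"top"))[0]-q],[480,150],diff_step=1e-3,x_scale=1)
        L[c+str(i)]=f.x; print(c,f.x.round(1),f.fun.round(1))
np.savez("cells.npz",**L)
im=np.load("top.npy"); x0,y0=205,230
cr=cv2.resize(im[y0:y0+75,x0:x0+125],None,fx=6,fy=6,interpolation=cv2.INTER_CUBIC)
for c in L: cv2.polylines(cr,[((hull(L[c],"top")-[x0,y0]+.5)*6).astype(int)],True,(255,255,0),1)
cv2.imwrite("pics/cells.png",cr[:,:,::-1])
E
python3 fit2.py
```

```text
[ 6.31860e+02 -2.00956e+02  3.52650e+01 -1.97000e-01] [[-93.3, 1.4], [-91.4, 0.5], [-95.8, 3.8], [-95.0, 2.1], [-5.2, -0.9], [-5.7, 0.1], [-3.3, 0.3], [-0.7, -0.6], [-1.8, 0.4], [-3.7, -0.8], [-2.7, -0.1], [0.5, -0.9], [3.0, 0.9]]
tab [64.37678038] [-0.31443265  2.25020621  3.15776453  1.11463554]
blue scene [372.8 294.5] 224.0
blue scene [402.9 312.6] 282.5
orange scene [345.3 277.3] 222.0
blue top [248.5 258.7] 50.0
blue [543.8 266.9] [-1.2 -2.  -2.5 -0.7]Traceback (most recent call last):
  File "fit2.py", line 34, in <module>
    A=sorted(det[(c,"scene")],key=lambda p:-p[0]); B=sorted(det[(c,"top")],key=lambda p:p[0])
                                                            ~~~^^^^^^^^^^^
KeyError: ('orange', 'top')
```

```bash
sed -i 's|(np.array(p)/4+o\[n\]-.5)|((np.array(p)-[400*(n=="top"),0])/4+o[n]-.5)|' fit2.py
python3 - <<'E'
s=open('fit2.py').read()
i=s.index("cols={"); j=s.index("L={}")
s=s[:i]+'''cols={"blue":"cell_a_mid","orange":"cell_x_mid"}
det={}
for n in CI:
    read_camera(n)
    for c,t in cols.items():
        for d in silhouettes(t,n):
            ys,xs=np.where(d["mask"])
            if len(xs)<20: continue
            p,A=cen(cv2.convexHull(np.c_[xs,ys].astype(np.float32)))
            box=((330,260,425,330) if c=="blue" else (330,260,358,330)) if n=="scene" else ((232,243,290,275) if c=="blue" else (290,243,325,275))
            if c=="blue" and n=="scene" and p[0]<358: continue
            if box[0]<p[0]<box[2] and box[1]<p[1]<box[3]: det.setdefault((c,n),[]).append(p); print(c,n,p.round(1),A,round(d["conf"],2))
'''+s[j:]
open('fit2.py','w').write(s)
E
python3 fit2.py
```

```text
[ 6.32559e+02 -1.90114e+02  4.21280e+01 -2.75000e-01] [[-0.4, -0.0], [0.0, -1.2], [-0.5, 1.6], [0.0, 2.1], [-1.3, -0.1], [-1.0, 1.2], [0.3, -0.7], [1.1, -0.7], [-0.6, 0.4], [-2.3, -0.7], [-1.1, 0.2], [-1.5, -1.4], [0.0, 0.3]]
tab [68.49064333] [ 0.92029824  1.57697948 -1.53480634 -2.0318457 ]
blue scene [402.8 311.9] 309.0 0.83
orange scene [345.2 276.1] 263.5 0.81
blue top [245.9 257.9] 140.0 0.64
blue [544.1 268.8] [-0.4 -0.5 -0.7 -0.2]Traceback (most recent call last):
  File "fit2.py", line 34, in <module>
    A=sorted(det[(c,"scene")],key=lambda p:-p[0]); B=sorted(det[(c,"top")],key=lambda p:p[0])
                                                            ~~~^^^^^^^^^^^
KeyError: ('orange', 'top')
```

```bash
python3 - <<'E'
s=open('fit2.py').read()
i=s.index("cols={"); j=s.index("L={}")
s=s[:i]+'''A3=[("blue0",(402.8,311.9),(245.9,257.9)),("blue1",(372.8,294.),(276.3,258.)),("orange",(345.2,276.1),(305.8,258.5))]
'''+s[j:]
i=s.index("for c in cols"); j=s.index("np.savez")
s=s[:i]+'''for c,p,q in A3:
    f=least_squares(lambda w:np.r_[cen(hull(w,"scene"))[0]-p,cen(hull(w,"top"))[0]-q],[540,200],diff_step=1e-3)
    L[c]=f.x; print(c,f.x.round(1),f.fun.round(1))
'''+s[j:]
open('fit2.py','w').write(s)
E
python3 fit2.py
```

```text
[ 6.32559e+02 -1.90114e+02  4.21280e+01 -2.75000e-01] [[-0.4, -0.0], [0.0, -1.2], [-0.5, 1.6], [0.0, 2.1], [-1.3, -0.1], [-1.0, 1.2], [0.3, -0.7], [1.1, -0.7], [-0.6, 0.4], [-2.3, -0.7], [-1.1, 0.2], [-1.5, -1.4], [0.0, 0.3]]
tab [68.49064333] [ 0.92029824  1.57697948 -1.53480634 -2.0318457 ]
blue0 [544.2 268.8] [-0.4 -0.5 -0.7 -0.2]
blue1 [545.6 203.8] [-0.5 -0.9 -1.  -0.3]
orange [545.3 139.1] [-0.2 -0.5 -0.5 -0.1]
```

View pics/cells.png

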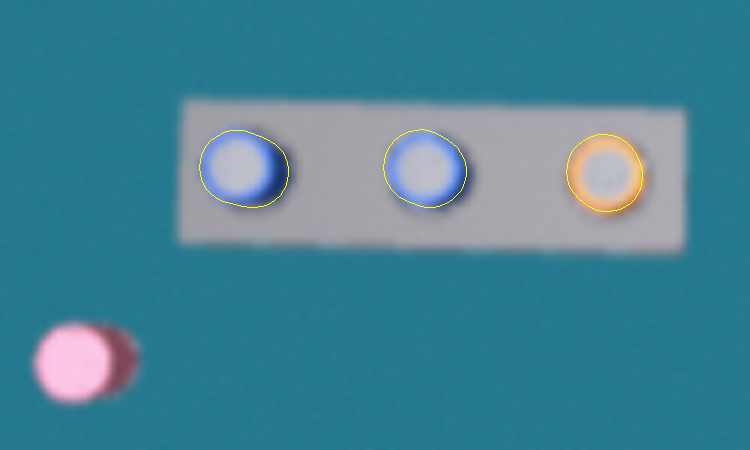

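The crop shows the two blue cells at crop (238,167) and (425,170), orange at (606,172) and pink outside the rack at (75,362). The fits sit on them and the spacing is 65 mm. Now I check reachability and the clock.

```bash
cat >> h.py <<'E'
T=np.load("tube2.npy"); RT=tubeR(T[3]); C=np.load("cells.npz")
def down(s): return np.array([[0,s,0],[s,0,0],[0,0,-1]],float)  # tool y along s*world x
def lean(s): return np.c_[-s*RT[:,0],s*RT[:,1],-RT[:,2]] if True else 0
def at(x,y,z,lead=65): return tp(T,[x,y,z+lead])[0]   # TCP for grasp/tip point in tube frame
E
python3 - <<'E'
from h import *
s=state(); print(s["clock"],s["width"],s["joints"])
for g in(1,-1):
    print("R",np.linalg.det(down(g)),np.linalg.det(lean(g)))
    for c in("blue0","blue1"): 
        for z in(106,190): print(c,g,ik([*C[c],z],down(g)))
    for p in((2,0,185,65),(2,0,148,65),(95,0,170,84),(95,0,129,84),(45,0,129,84),(30,0,129,84)): print(p,g,ik(at(*p),lean(g)),at(*p).round())
E
```

```text
4.3 92.73541989702625 [-1.26880469e+00  1.16032169e-01  1.44157011e+00 -2.36802079e-05
  1.58398311e+00 -3.78082182e-02]
R 1.0 1.0000000000000002
blue0 1 [ 4.16773433e-01  9.27118956e-02  1.79573376e+00 -4.44089210e-16
  1.25314700e+00  4.16773433e-01]
blue0 1 [ 4.16773433e-01  2.17439846e-02  1.72535708e+00 -4.44089210e-16
  1.39449159e+00  4.16773433e-01]
blue1 1 [ 3.13643901e-01  4.08467581e-02  1.85042220e+00 -4.44089210e-16
  1.25032370e+00  3.13643901e-01]
blue1 1 [ 3.13643901e-01 -3.17613450e-02  1.77865587e+00 -4.44089210e-16
  1.39469812e+00  3.13643901e-01]
(2, 0, 185, 65) 1 [-0.36801857 -0.50532876  2.12727059  0.06714849  0.91186    -1.6878868 ] [ 496. -152.  248.]
(2, 0, 148, 65) 1 [-0.36327715 -0.42840814  2.1260619   0.06790144  0.83600201 -1.68840247] [ 517. -157.  218.]
(95, 0, 170, 84) 1 [-0.35337288 -0.33849719  1.91954264  0.05488689  0.95178858 -1.66657727] [ 567. -172.  305.]
(95, 0, 129, 84) 1 [-0.34963642 -0.26725853  1.91869655  0.05516708  0.88129731 -1.66675847] [ 590. -178.  271.]
(45, 0, 129, 84) 1 [-0.35639581 -0.35217097  2.03113512  0.06158494  0.85421
[... 588 characters left out ...]
0 -2.82794875e+00]
(2, 0, 185, 65) -1 [-0.36801857 -0.50532876  2.12727059  0.06714849  0.91186     1.45370586] [ 496. -152.  248.]
(2, 0, 148, 65) -1 [-0.36327715 -0.42840814  2.1260619   0.06790144  0.83600201  1.45319019] [ 517. -157.  218.]
(95, 0, 170, 84) -1 [-0.35337288 -0.33849719  1.91954264  0.05488689  0.95178858  1.47501539] [ 567. -172.  305.]
(95, 0, 129, 84) -1 [-0.34963642 -0.26725853  1.91869655  0.05516708  0.88129731  1.47483419] [ 590. -178.  271.]
(45, 0, 129, 84) -1 [-0.35639581 -0.35217097  2.03113512  0.06158494  0.85421047  1.46392321] [ 550. -167.  242.]
(30, 0, 129, 84) -1 [-0.35867043 -0.37834906  2.06440248  0.06369954  0.84727661  1.46033195] [ 539. -164.  234.]
```

```bash
cat >> h.py <<'E'
def pick(c):
    x,y=C[c]
    move_ptp([x,y,240],down(1)); print("down",move_l([x,y,106],velocity=120,guard=15))
    command_gripper(10); s=state(); print("grip",s["width"],s["grasp_force"],s["ee_pos"].round(1) if hasattr(s["ee_pos"],"round") else s["ee_pos"])
    move_l([x,y,240],velocity=200); print("held",state()["width"])
def load():
    R=lean(-1)
    move_ptp(at(4,0,202),R)
    move_l(at(4,0,185),R,velocity=80)
    print("descend",move_l(at(4,0,148),velocity=50,guard=6))
    f0=np.array(state()["ft_force"])
    print("to tongue",move_l(at(-5,0,148),velocity=20,guard=4))
    s=state(); p=RT.T@(np.array(s["ee_pos"])-T[:3]); print("tube-frame TCP",p.round(1),"dF",(RT.T@(np.array(s["ft_force"])-f0)).round(1),s["clock"])
E
python3 - <<'E'
from h import *
p=np.array(state()["ee_pos"]); p[2]=430; move_l(p,velocity=300)
command_gripper(70)
pick("blue0"); print(state()["clock"])
load()
for n in CI:
    im=read_camera(n); x0,y0=proj(tp(T,[0,0,120]),n)[0].astype(int)-50
    cv2.imwrite(f"pics/l_{n}.png",cv2.resize(im[y0:y0+100,x0:x0+100],None,fx=4,fy=4,interpolation=cv2.INTER_CUBIC)[:,:,::-1])
cv2.imwrite("pics/l.png",np.hstack([cv2.imread(f"pics/l_{n}.png") for n in CI]))
E
```

```text
down False
grip 25.691363802015236 29.998968243598938 [544.2 268.8 106. ]
held 25.90468242091658
11.75
descend False
to tongue True
tube-frame TCP [ -1.7  -0.  213.3] dF [ 5.9 -0.8 -1.3] 14.95
```

View pics/l.png

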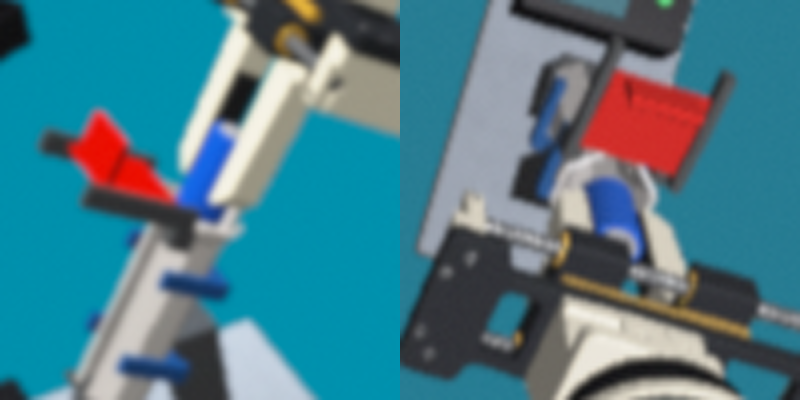

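The crop shows the cell over the mouth (scene crop (200,200)), and it met the tongue at x = -1.7 against an expected -2. Releasing it.

```bash
cat >> h.py <<'E'
def release(name):
    command_gripper(60); dwell(0.5)
    move_l(at(2,0,215),velocity=200)
    R=[]
    for n in CI:
        im=read_camera(n); x0,y0=proj(tp(T,[0,0,80]),n)[0].astype(int)-50
        R.append(cv2.resize(im[y0:y0+100,x0:x0+100],None,fx=4,fy=4,interpolation=cv2.INTER_CUBIC))
    cv2.imwrite(f"pics/{name}.png",np.hstack(R)[:,:,::-1]); print(state()["clock"])
E
python3 - <<'E'
from h import *
release("r1")
E
```

```text
16.8833
```

View pics/r1.png

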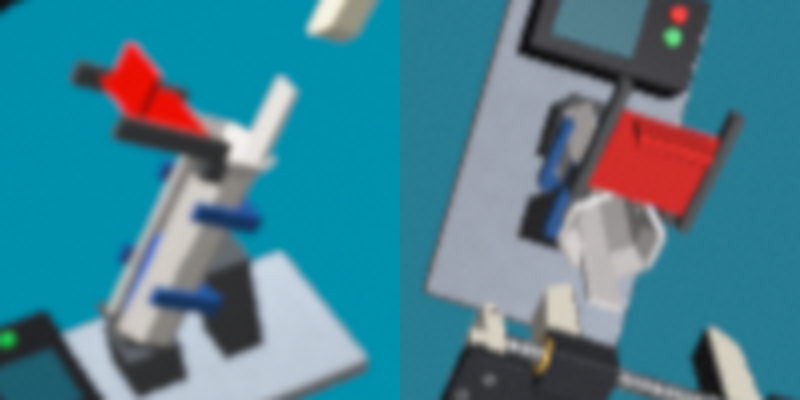

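The blue shows through the slot low in the tube (crop (120–155, 235–310)), so cell 1 is at the bottom. Next is the second cell.

Run:
```python
from h import *
command_gripper(70)
pick("blue1"); load(); release("r2")
```

```text
down False
grip 25.702049003316056 29.999637007713318 [545.6 203.8 106. ]
held 25.787758490716417
descend False
to tongue True
tube-frame TCP [ -0.4  -0.  213.4] dF [ 4.7 -0.7 -0.5] 24.4917
26.325
```

View pics/r2.png

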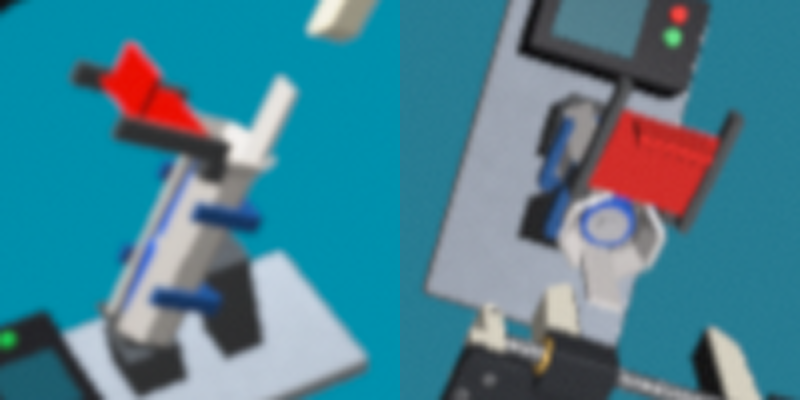

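Both cells are in: the slot is blue over its length, and the top cell's end shows in the mouth at crop (607,222). Now pushing the shutter.

Run:
```python
from h import *
X=lambda:(RT.T@(np.array(state()["ee_pos"])-T[:3])).round(1)
command_gripper(0)
R=lean(-1)
move_l(at(105,0,190,84),velocity=150)
print("down",move_l(at(105,0,131,84),velocity=80,guard=8),X())
print("touch",move_l(at(10,0,131,84),velocity=30,guard=15),X(),state()["ft_force"])
move_l(at(X()[0]+15,0,131,84),velocity=60)
move_l(at(90,0,200,84),velocity=150)
R=[]
for n in CI:
    im=read_camera(n); x0,y0=proj(tp(T,[0,0,80]),n)[0].astype(int)-50
    R.append(cv2.resize(im[y0:y0+100,x0:x0+100],None,fx=4,fy=4,interpolation=cv2.INTER_CUBIC))
    print(n,[(np.round(np.array(d["xy"])*[640,480],1),round(d["conf"],2)) for d in spot_point("shutter_tab",n)],"expect shut",[proj(tp(T,[x,0,135]),n).round(1) for x in(28,68.5)])
cv2.imwrite("pics/s.png",np.hstack(R)[:,:,::-1]); print(state()["clock"])
```

```text
down False [105.3   0.  215.3]
touch True [ 38.7  -0.  215.6] [ 3.82116091 -1.51572794  1.15967058]
scene [(array([214.7, 161.5]), 0.7)] expect shut [array([[213.5, 163.5]]), array([[195.8, 158.9]])]
top [(array([470.2, 240.8]), 0.68)] expect shut [array([[471.1, 239.8]]), array([[480.1, 221.4]])]
32.4167
```

View pics/s.png

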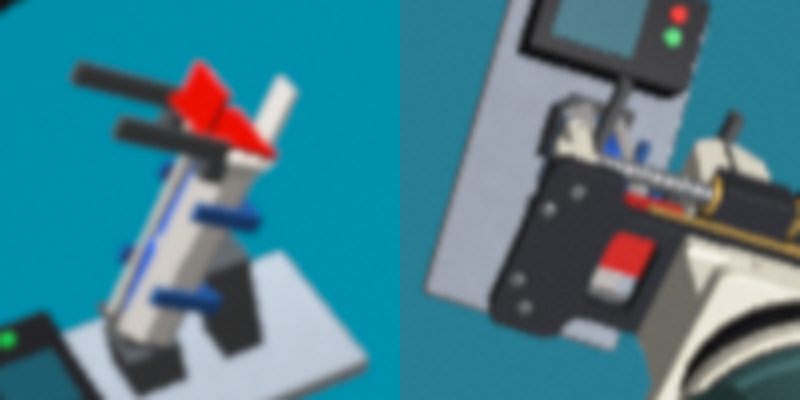

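The shutter covers the mouth, with the tab at (214.7,161.5) px against (213.5,163.5) expected when shut. I'll press once more to confirm the stop, retreat, and hand in.

Run:
```python
from h import *
X=lambda:(RT.T@(np.array(state()["ee_pos"])-T[:3])).round(1)
move_l(at(60,0,131,84),velocity=120)
print(move_l(at(30,0,131,84),velocity=25,guard=25),X())
move_l(at(60,0,131,84),velocity=60)
move_l(at(70,0,260,84),velocity=200); dwell(.3); print(state()["ft_force"],state()["clock"]); print(hand_in())
```

```text
True [ 38.3  -0.  215.8]
[0.51101205 0.27238665 0.22286161] 35.7083
the job is handed in; nothing more can be done
None
```

I loaded both blue cells button up in the tube, pushed the red shutter against its stop, moved the arm clear and handed the job in at about 36 s. `hand_in()` returned no verdict, and I didn't take a last picture of the orange cell, phone, mouse or charger; no move was aimed at them.

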